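# Rack the glasses cases and hang the cup

## Robot

A 6-joint arm with a two-finger parallel gripper is mounted at the origin on the work surface. World frame = base frame: x ahead of the robot, y to its left, z up, the work surface at z = 0. Lengths are in m, angles in rad, forces in N, time in s.
With the tool pointing down it reaches from about 0.4 to 0.825 m from the base axis. Payload 7 kg.
Tool frame: the origin (TCP) lies at the very end of the fingers, on their centre line; the grasp point (between the pads) lies behind it (grip_point_offset is the z of the grasp point in the tool frame, in m); z points along the fingers, y is the line along which they close (so a half turn about z gives the same grasp; the last joint's range is limited). The gripper opens to 88 mm and grips with 3 to 60 N. Pads are 19 mm wide; open, the fingers measure 130 mm over their backs; the gripper's body (78 mm by 193 mm) begins 47 mm behind the grasp point.
Start: joints at [-0.966, 0.359, 0.012, 0, -1.224, -0.288], TCP at [0.21, -0.641, 0.227] pointing down, gripper open.
Joint ranges: [-3.07, 3.07], [-1.43, 2.12], [-1.02, 1.25], [-3.03, 1.67], [-3.05, -0], [-3.03, 3.03]. Speed limits (rad/s): [2.39, 2.39, 3.01, 3.14, 3.14, 3.14].

## Interface

Orientations are given as a unit quaternion [w, x, y, z].
In Python, from bench import reach, move_straight, set_joints, let_go, grasp, dwell, inverse_kinematics, read_camera, IKError, sign_off, current_clock, current_qpos, current_qvel, current_tau, current_position, current_ee_rot, current_contact_force, current_wrist_torque, current_width, current_gripper_force, grip_point_offset gives the robot as it stands. The module is installed in compiled form; this text tells all that it offers. Calls block until the motion is done:
- reach(position, orientation): joint-space move of the TCP to a pose.
- move_straight(position, orientation=None, rate=0.15, f_stop=None): straight line of the TCP; orientation=None keeps the orientation; rate is the mean speed in m/s. With f_stop (N) it stops when the force on the tool has changed by that much, and returns True; else False.
- set_joints(angles): joint-space move.
- let_go() and grasp(grip_force=None): open the fingers fully, or close them until they stop; grip_force is the grip in N (None keeps the last).
- dwell(seconds).
- inverse_kinematics(position, orientation): joint angles nearest the present ones, or None.
- read_camera(name): name is "scene" or "top"; returns a dict with "pixels" (384x512x3 uint8, red, green, blue), "camera_matrix" (3x3 intrinsics, pixels), "dist" ([k1, k2, p1, p2, k3] as OpenCV has them; the pictures are not rectified), "pose" (4x4, takes a point from camera to world coordinates). Camera axes: x right, y down, z forward; pixel columns grow to the right and rows downward; lengths in m; the calibration is good to about 2 mm. A picture is of the moment at which its call begins. There is no depth.
A pose or a line that the arm cannot do raises IKError and nothing moves.
- sign_off(): hands the job in; it is judged then, once.
Readings, each from a call of its own:
- current_clock(): time.
- current_qpos(): joint angles.
- current_qvel(): joint speeds.
- current_tau(): joint torques, N m.
- current_position(): TCP position.
- current_ee_rot(): TCP orientation.
- current_contact_force(): force on the tool from outside, world axes, zero at the start.
- current_wrist_torque(): the same for the moment, N m.
- current_width(): finger opening in m.
- current_gripper_force(): force on a finger pad.
Only numpy, scipy, OpenCV 4.12 (cv2) and the standard library are available. Lean on these libraries where they do the work, as an engineer would, in place of code of your own. Each camera call takes 0.05 s, during which the arm holds its last target. There are 200 camera calls.

## Task

Tidy the entry console: stand every glasses case on its long edge in the wooden organiser, crosswise between the fixed end wall and the sliding end stop (draw the stop back first to make room), then slide the stop up by its orange tab so that the whole row sits snug against the end wall with no gaps. Hang the blue cup by its own hook over the black-edged rim of the clear coin bin, cup on the outside, and let go so that it stays. Leave the black bowl, the mint tin and the comb where they are.

Things in the scene. Friction and masses are not known exactly. Their poses are not given: they have to be found in the camera images.
- rack: Fixed wooden organiser, origin at the middle of its underside, 182 (x, crosswise) by 340 mm (y, lengthwise, from the stop towards the end wall). Floor top 6 mm above the table; side rails 18 mm high, 170 mm apart inside. End wall: inner face at y = +158 mm, 12 mm thick, top at 70 mm. The cases belong with their long side along its x, centred at x = 0.
- wall_face (a point): Middle of the end wall's inner face (rack x = 0, y = +158 mm, 36 mm above the table), axes as the rack.
- stop (a joint): Travel in m of the sliding end stop along the rack's y: 0 = fully drawn back, with 300 mm free between stop and end wall; free length = 0.300 - value; greatest value 0.27. It has about 2 N of friction and stays where it is left. It starts partly closed.
- stop_tab (a point): Centre of the orange upright grip tab on top of the stop, 40 mm (rack x) by 10 mm (rack y) by 45 mm high, spanning 66 to 111 mm above the table; axes as the rack. It stands on a ledge 25 mm behind (rack -y) the middle of the aluminium stop plate, which is 160 mm wide, 10 mm thick and 67 mm high above the table.
- stop_face (a point): Middle of the stop's face that touches the cases (looks to the rack's +y), 30 mm in y from the tab centre, 36 mm above the table; axes as the rack.
- case1_mid (a point): Centre of the dark red hard glasses case (half-way up, 30 mm above its lower edge). 150 mm long along its own x, 40 mm thick along its own y, 60 mm high along z, about 0.13 kg; it stands upright on its long edge on the table with its z up. Two to four of the four cases are present.
- case2_mid (a point): Centre of the mustard yellow hard glasses case (half-way up, 30 mm above its lower edge). 150 mm long along its own x, 40 mm thick along its own y, 60 mm high along z, about 0.13 kg; it stands upright on its long edge on the table with its z up. Two to four of the four cases are present.
- case3_mid (a point): Centre of the dark green hard glasses case (half-way up, 30 mm above its lower edge). 150 mm long along its own x, 40 mm thick along its own y, 60 mm high along z, about 0.13 kg; it stands upright on its long edge on the table with its z up. Two to four of the four cases are present.
- case4_mid (a point): Centre of the black hard glasses case (half-way up, 30 mm above its lower edge). 150 mm long along its own x, 40 mm thick along its own y, 60 mm high along z, about 0.13 kg; it stands upright on its long edge on the table with its z up. Two to four of the four cases are present.
- case1: The red case, origin at the middle of its lower edge face.
- case2: The yellow case, likewise.
- case3: The green case, likewise.
- case4: The black case, likewise.
- bin: Clear acrylic coin bin, fixed for the run: 110 mm (x) by 130 mm (y) by 95 mm high, walls 5 mm; origin at the middle of its underside. Its front wall, the one with the black-edged rim, is on its -x side, which looks roughly towards the robot: outer face at x = -55 mm, inner face at x = -50 mm.
- rim (a point): Middle of the black-edged front rim, on the wall's centre line (bin x = -52.5 mm, y = 0, z = 95 mm), axes as the bin.
- cup_mid (a point): Centre of the blue cup, 30 mm above its underside. Open cup 40 (its x) by 56 (its y) by 60 mm high, 0.09 kg, stands z up. Hook on its +x side: a 40 mm wide, 4 mm thick strip level with the top runs out to a leg at x = 34 to 38 mm, 24 mm long, pointing down. The slot for the rim is x = 20 to 34 mm, open below, its roof 26 mm above this centre. Hung: centre about 69 mm above the table.
- cup_hook (a point): Middle of the hook's leg (cup x = +36 mm, 18 mm above the cup's centre).
- cup: The same blue cup, origin at the middle of its underside.
- bowl: Black ceramic bowl, 150 mm across and 60 mm high, at the left end; to be left alone.
- tin: Flat blue plastic mint tin with a white latch, 60 by 95 by 24 mm; to be left alone.
- comb: Wooden comb lying flat, 42 by 170 by 8 mm; to be left alone.
There are look-alikes about, which are no part of the job. Of the things that look like the cup, take the one that is farthest from the robot's base at the start.

How it is judged:
By the outcome, as a careful person would: the job done as asked, in the order asked, and still so for the second after the job is handed in, with the robot touching nothing.
Of case1, case2, case3, case4 only 2 to 4 are there at a start; the rules pass over those that are not, and their reading is None.
At some moment in a run one of case1, case2, case3, case4 may be knocked a few centimetres aside while the robot is not near it.
It also fails if it takes over 210 s, if anything falls off the work surface, if the arm or the gripper's body presses on something with over 40 N, if the wrist force passes 120 N, or if a joint passes its speed limit or range.

## Working session

There is one attempt and no reset: what is moved stays moved. The work goes in short steps, each a Python script; the robot and the scene stay as the last script left them, time stands still between calls to the robot, and variables do not carry over. Pictures are saved under pics/ and viewed, at most 14 in all, crops included, and the job is handed in when it is done.

```bash
mkdir -p pics; ls
python3 - <<'E'
from bench import *
import cv2, numpy as np
for n in ("scene","top"):
    r=read_camera(n); cv2.imwrite(f"pics/{n}0.png",cv2.resize(r["pixels"][:,:,::-1],(800,600),interpolation=cv2.INTER_CUBIC))
    np.savez(f"{n}0.npz",**r); print(n,np.round(r["camera_matrix"],1).tolist(),r["dist"],np.round(r["pose"],3).tolist())
print(current_clock(),current_ee_rot(),grip_point_offset() if callable(grip_point_offset) else grip_point_offset, current_width())
E
```

```text
pics
scene [[436.6, 0.0, 255.7], [0.0, 436.6, 188.8], [0.0, 0.0, 1.0]] [-0.16781911  0.          0.          0.          0.        ] [[-0.703, 0.578, -0.414, 1.035], [0.711, 0.566, -0.417, 0.521], [-0.007, -0.588, -0.809, 1.064], [0.0, 0.0, 0.0, 1.0]]
top [[393.4, 0.0, 262.4], [0.0, 393.4, 191.4], [0.0, 0.0, 1.0]] [0.04454047 0.         0.         0.         0.        ] [[0.017, -0.993, 0.117, 0.42], [-1.0, -0.019, -0.013, 0.031], [0.015, -0.117, -0.993, 1.248], [0.0, 0.0, 0.0, 1.0]]
0.1 [-2.07441506e-04 -1.57707145e-01  9.87485633e-01  7.33113087e-04] -0.0188 0.08778054169973112
```

View pics/scene0.png

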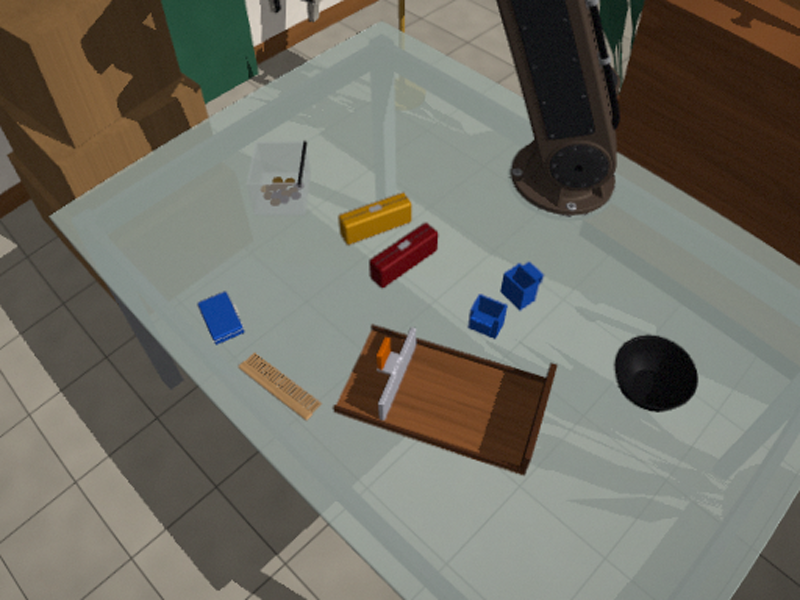

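View pics/top0.png

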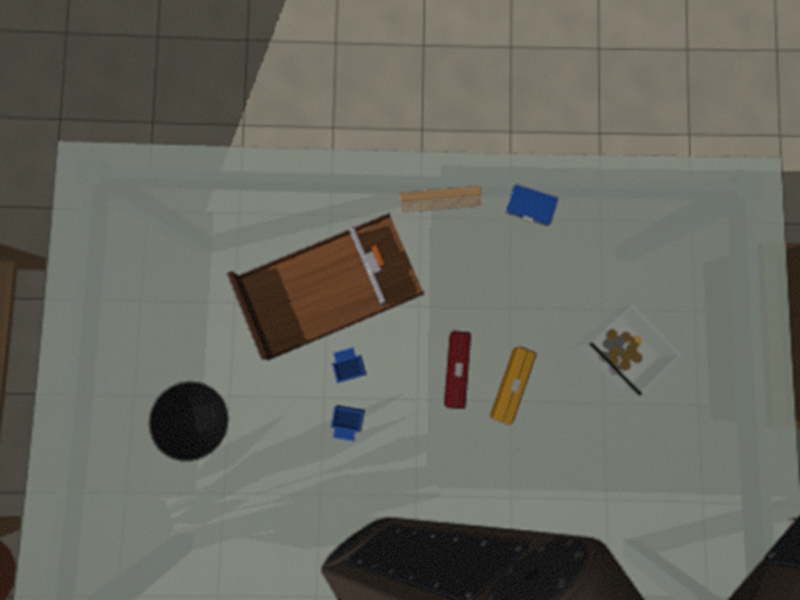

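Two cases are present, red and yellow. There are two cups; the far one is at (348,366) in the top view, with its hook pointing away from the robot. The stop is near the comb end of the rack and the end wall is on the left. Next I take enlarged crops.

```bash
cat > h.py <<'E'
import numpy as np, cv2
from scipy.optimize import least_squares
from scipy.spatial.transform import Rotation as R
def load(n): return dict(np.load(n))
def project(r,P):
    T=np.linalg.inv(r["pose"]); P=np.atleast_2d(np.asarray(P,float))
    return cv2.projectPoints(P,cv2.Rodrigues(T[:3,:3])[0],T[:3,3],r["camera_matrix"],r["dist"])[0].reshape(-1,2)
def ray(r,uv):
    u=cv2.undistortPoints(np.array([[uv]],float),r["camera_matrix"],r["dist"]).ravel()
    return r["pose"][:3,3], r["pose"][:3,:3]@np.array([u[0],u[1],1])
def onplane(r,uv,z):
    o,d=ray(r,uv); return o+d*(z-o[2])/d[2]
def tri(rs,uvs):
    A=np.zeros((3,3));b=np.zeros(3)
    for r,uv in zip(rs,uvs):
        o,d=ray(r,uv); d=d/np.linalg.norm(d); M=np.eye(3)-np.outer(d,d); A+=M;b+=M@o
    return np.linalg.solve(A,b)
def crop(r,x0,y0,w,h,name,s=5):
    im=r["pixels"][y0:y0+h,x0:x0+w,::-1]; cv2.imwrite(name,cv2.resize(im,None,fx=s,fy=s,interpolation=cv2.INTER_CUBIC))
E
python3 - <<'E'
from h import *
t=load("top0.npz"); s=load("scene0.npz")
crop(t,140,130,160,120,"pics/t_a.png")
crop(t,280,200,160,80,"pics/t_b.png")
crop(s,205,180,160,120,"pics/s_a.png")
crop(s,150,80,160,110,"pics/s_b.png")
E
```

```text
(no output)
```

View pics/t_a.png

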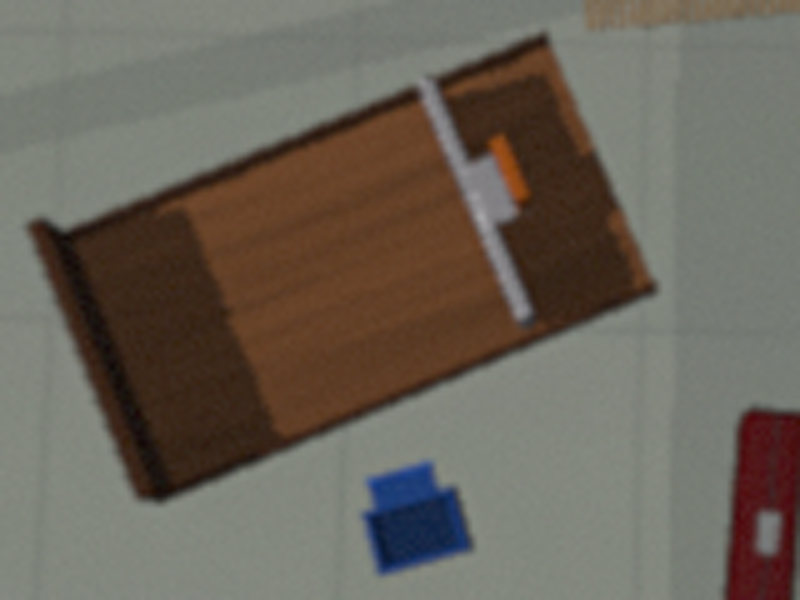

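View pics/t_b.png

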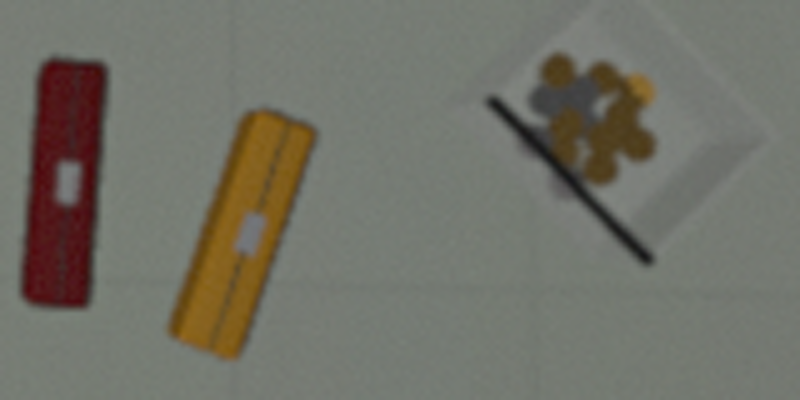

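View pics/s_a.png

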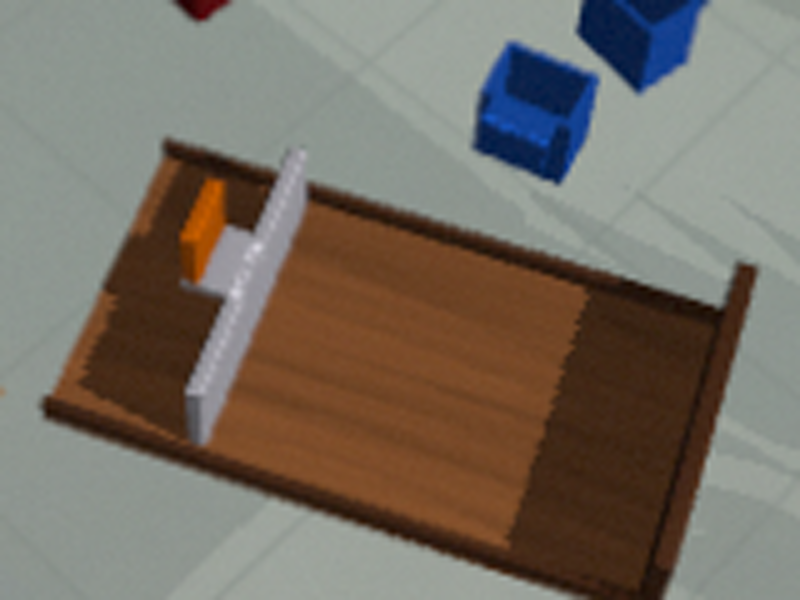

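View pics/s_b.png

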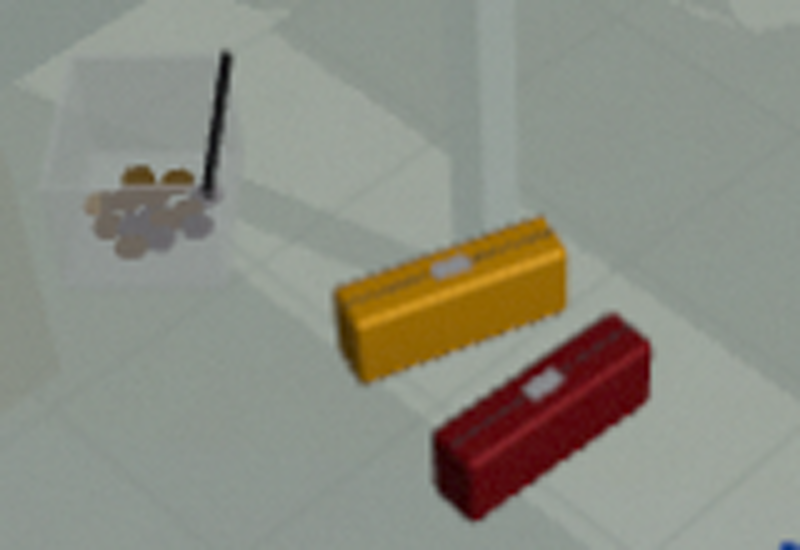

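The crops show these positions:
- **Rack:** the stop-end corners are at (547,38) and (655,290) in t_a, and the end wall is at (30,225)–(138,497).
- **Cup:** the far cup's body is at (365–470, 488–573) with its hook above.
- **Latches:** red is at (68,183) and yellow at (251,233) in t_b; in s_b they are at (543,384) and (451,267).
- **Rim:** (490,100)–(650,262) in t_b, and (226,55)–(208,190) in s_b.

Next I triangulate and fit.

```bash
cat > fit.py <<'E'
from h import *
t=load("top0.npz"); s=load("scene0.npz")
C=lambda c,o:(np.array(c)+.5)/5-.5+np.array(o)
ta=lambda *c:C(c,(140,130)); tb=lambda *c:C(c,(280,200)); sa=lambda *c:C(c,(205,180)); sb=lambda *c:C(c,(150,80))
p=lambda n,v:print(n,np.round(v,4))
p("red latch",tri([t,s],[tb(68,183),sb(543,384)])); p("yel latch",tri([t,s],[tb(251,233),sb(451,267)]))
a=tri([t,s],[tb(491,99),sb(208,192)]); b=tri([t,s],[tb(651,263),sb(226,53)]); p("rim ends",[a,b])
p("tab top",tri([t,s],[ta(499,137),sa(192,235)])); p("tab top2",tri([t,s],[ta(521,200),sa(217,181)]))
p("plate",[tri([t,s],[ta(430,80),sa(196,392)]),tri([t,s],[ta(527,322),sa(297,150)])])
p("rack end",[tri([t,s],[ta(547,38),sa(46,402)]),tri([t,s],[ta(655,290),sa(168,143)])])
p("wall -x",tri([t,s],[ta(138,497),sa(757,266)]))
p("cup corners L/R near robot",[tri([t,s],[ta(380,573),sa(597,73)]),tri([t,s],[ta(470,548),sa(510,44)])])
def fit(obs,x0):
    def f(x):
        c,sn=np.cos(x[2]),np.sin(x[2]); e=[]
        for r,P,uv in obs:
            e.append(project(r,[x[0]+c*P[0]-sn*P[1],x[1]+sn*P[0]+c*P[1],P[2]])[0]-uv)
        return np.ravel(e)
    q=least_squares(f,x0,loss="soft_l1"); return q.x,np.round(q.fun.reshape(-1,2),1).tolist()
m=1e-3*np.array
print("rack",*fit([(t,(.091,-.17,.018),ta(547,38)),(t,(-.091,-.17,.018),ta(655,290)),(t,(.091,.17,.07),ta(30,225)),(t,(-.091,.17,.07),ta(138,497)),
 (s,(.091,-.17,.018),sa(46,402)),(s,(-.091,-.17,.018),sa(168,143)),(s,(-.091,.17,.07),sa(757,266))],[.6,.2,.4]))
print("cup",*fit([(t,(-.02,.028,.06),ta(380,573)),(t,(-.02,-.028,.06),ta(470,548)),(t,(.02,.028,.06),ta(364,513)),(t,(.02,-.028,.06),ta(456,487)),(t,(.038,.02,.06),ta(368,481)),(t,(.038,-.02,.06),ta(432,462)),
 (s,(-.02,.028,.06),sa(597,73)),(s,(-.02,-.028,.06),sa(510,43)),(s,(.02,.028,0),sa(559,184)) ],[.5,.15,.3]))
bx=lambda z:[(x*.075,y*.02,z) for x in(1,-1) for y in (1,-1)]
for n,l1,l2,uvs in (("red",(77,68),(60,300),[tb(68,183),sb(543,384)]),("yel",(292,120),(213,348),[tb(251,233),sb(451,267)])):
    A=onplane(t,tb(*l1),.06);B=onplane(t,tb(*l2),.06); p(n+" seam ends",[A,B,np.degrees(np.arctan2(*(A-B)[1::-1]))])if 0 else print(n,A.round(4),B.round(4),np.degrees(np.arctan2((A-B)[1],(A-B)[0])),np.linalg.norm(A-B), ((A+B)/2).round(4))
for n,l1,l2 in (("red",(445,445),(625,325)),("yel",(345,305),(548,232))):
    A=onplane(s,sb(*l1),.06);B=onplane(s,sb(*l2),.06); print(n,A.round(4),B.round(4),np.degrees(np.arctan2((A-B)[1],(A-B)[0])),np.linalg.norm(A-B), ((A+B)/2).round(4))
E
python3 fit.py
```

```text
red latch [ 0.4273 -0.0788  0.0562]
yel latch [ 0.3993 -0.1885  0.0565]
rim ends [[ 0.4808 -0.3243  0.0877]
 [ 0.3879 -0.415   0.0898]]
tab top [0.6544 0.0876 0.1096]
tab top2 [0.6192 0.0726 0.1045]
plate [[0.6991 0.1335 0.0602]
 [0.5529 0.0683 0.057 ]]
rack end [[ 0.7416  0.062   0.0086]
 [ 0.5796 -0.0103  0.0098]]
wall -x [0.4418 0.2976 0.0679]
cup corners L/R near robot [[0.3993 0.1536 0.06  ]
 [0.4145 0.1014 0.0527]]Traceback (most recent call last):
  File "fit.py", line 20, in <module>
    m=1e-3*np.array
      ~~~~^~~~~~~~~
TypeError: unsupported operand type(s) for *: 'float' and 'builtin_function_or_method'
```

```bash
sed -i '/^m=1e-3/d' fit.py; python3 fit.py | sed -n '/^rack \[/,$p'
```

```text
rack [0.59245709 0.18085951 0.42230108] [[-0.4, -1.8], [0.5, -0.2], [-1.7, -0.7], [-0.8, 0.8], [-1.1, -0.5], [-0.2, -1.9], [0.6, -0.6]]
cup [0.42516181 0.1325422  0.28693432] [[-0.2, 0.5], [-0.0, 0.5], [-0.4, -0.5], [-0.7, -0.3], [-0.1, -0.6], [0.0, -0.4], [0.1, -0.2], [-0.4, -1.7], [-0.2, -0.5]]
red [ 0.4964 -0.0833  0.06  ] [ 0.3581 -0.0741  0.06  ] -3.8090129279574563 0.13862889233078443 [ 0.4272 -0.0787  0.06  ]
yel [ 0.4675 -0.2132  0.06  ] [ 0.3317 -0.1652  0.06  ] -19.441826329209473 0.1440288931383502 [ 0.3996 -0.1892  0.06  ]
red [ 0.5036 -0.085   0.06  ] [ 0.3605 -0.0739  0.06  ] -4.421394690136438 0.1435526582686329 [ 0.432  -0.0795  0.06  ]
yel [ 0.4697 -0.2097  0.06  ] [ 0.3368 -0.1634  0.06  ] -19.22936082277166 0.1407226656750023 [ 0.4033 -0.1865  0.06  ]
```

```bash
cat > rob.py <<'E'
from bench import *
from h import *
O=np.array([.5925,.181]); YAW=24.1
def down(psi): return R.from_euler("ZX",[psi,180],degrees=True).as_quat(scalar_first=True)
def rack(x,y): return O+R.from_euler("z",YAW,degrees=True).as_matrix()[:2,:2]@np.array([x,y])
def P(xy,z): return [xy[0],xy[1],z]
def above(xy,psi,z=.22): reach(P(xy,z),down(psi+180)); 
def st(n=""): print(n,"t",round(float(current_clock()),1),"p",np.round(current_position(),4),"F",np.round(current_contact_force(),1),"w",round(float(current_width()),4))
def shot(tag):
    for n in("top","scene"): np.savez(f"{n}{tag}.npz",**read_camera(n))
E
python3 - <<'E'
from rob import *
tab=rack(0,-.110)
above(tab,YAW); st()
move_straight(P(tab,.078),rate=.1,f_stop=10); st("at tab")
grasp(20); st("gripped")
hit=move_straight(P(rack(0,-.185),.078),rate=.05,f_stop=12); st(f"hit {hit}")
let_go(); st(); move_straight(P(current_position()[:2],.22)); 
set_joints([-0.966,0.359,0.012,0,-1.224,-0.288]); shot(1); st()
t=load("top1.npz"); crop(t,140,120,266,160,"pics/t1.png",3)
E
```

```text
t 3.0 p [0.6375 0.0798 0.22  ] F [ 0.1 -0.5 -0.4] w 0.0881
at tab t 4.6 p [0.6379 0.0807 0.0787] F [1.2 0.3 0.3] w 0.0878
gripped t 5.8 p [0.6374 0.0806 0.078 ] F [ 0.3  0.7 -0.4] w 0.01
hit True t 6.9 p [0.6627 0.0246 0.078 ] F [-2.5  3.4  5.7] w 0.0097
 t 8.3 p [0.6622 0.0249 0.077 ] F [0.2 1.1 0.1] w 0.0874
 t 12.3 p [ 0.211  -0.6413  0.2263] F [ 0.2 -0.6  0.6] w 0.0876
```

View pics/t1.png

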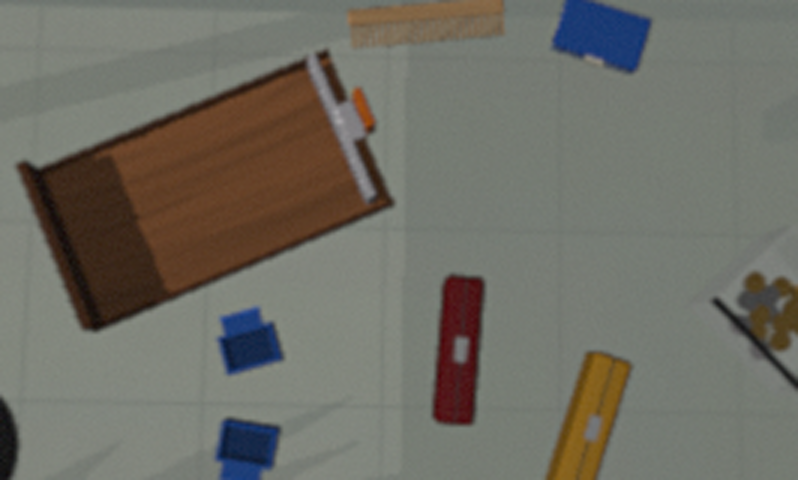

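The stop is fully drawn back, and its end position agrees with the rack fit to 1 mm. Red is unchanged with its latch at (461,349), but yellow has been knocked about 5 cm towards the robot, with its latch now at (593,428). I place red now and measure yellow afterwards.

```bash
cat >> rob.py <<'E'
def place(xy,psi,y):
    above(xy,psi); move_straight(P(xy,.022),rate=.12,f_stop=12); st("down")
    grasp(25); st("grip"); move_straight(P(xy,.2)); st("lift")
    q=rack(0,y); above(q,YAW); move_straight(P(q,.05)); st("near")
    print(move_straight(P(q,.025),rate=.03,f_stop=8)); st("placed")
    let_go(); move_straight(P(q,.22)); st("off")
E
python3 - <<'E'
from rob import *
place([.4295,-.079],-4.1,.083)
set_joints([-0.966,0.359,0.012,0,-1.224,-0.288]); shot(2)
t=load("top2.npz"); s=load("scene2.npz")
a=t["pixels"][130:290,140:400,::-1]; b=s["pixels"][80:300,180:365,::-1]
a=cv2.resize(a,None,fx=2.9,fy=2.9,interpolation=cv2.INTER_CUBIC); cv2.imwrite("pics/t2.png",a)
crop(t,300,220,80,80,"pics/y2t.png",6); crop(s,190,80,130,80,"pics/y2s.png",6)
A,B=cv2.imread("pics/y2t.png"),cv2.imread("pics/y2s.png")
c=np.zeros((960,780,3),np.uint8)
c[:480,:480]=A; c[480:,:]=B; cv2.imwrite("pics/y2.png",cv2.resize(c,(487,600)))
E
```

```text
down t 16.3 p [ 0.4299 -0.0789  0.0225] F [-0.5  0.3  0.1] w 0.088
grip t 17.1 p [ 0.4296 -0.079   0.022 ] F [-0.2  0.7  0.9] w 0.0401
lift t 18.4 p [ 0.4289 -0.079   0.1992] F [-0.5  0.  -0.5] w 0.04
near t 21.1 p [0.5592 0.2571 0.0509] F [-0.6  0.6  0.1] w 0.0401
True
placed t 21.7 p [0.5584 0.2566 0.0279] F [-0.9 -0.1  3.3] w 0.0404
off t 24.1 p [0.5581 0.2565 0.2189] F [-0.6 -0.2 -0.7] w 0.0877
```

View pics/t2.png

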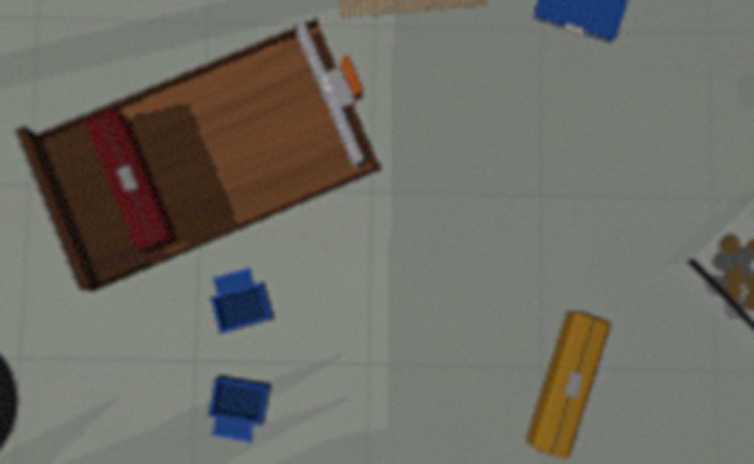

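View pics/y2.png

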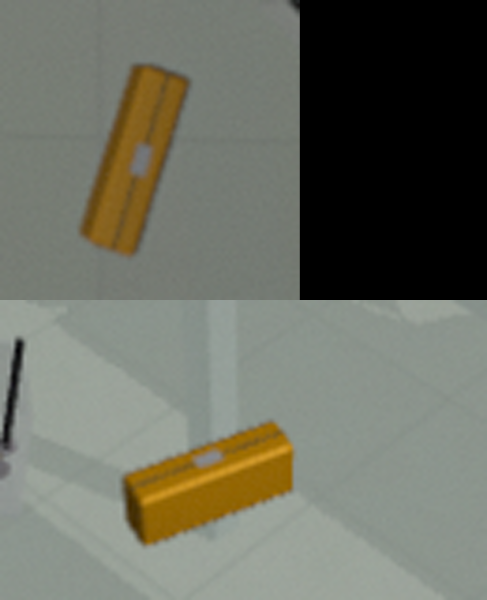

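Red stands crosswise in the rack near the wall. Yellow is standing with its latch at (142,160) in the top crop and (207,159) in the scene crop.

```bash
cat > m.py <<'E'
from rob import *
t=load("top2.npz"); s=load("scene2.npz")
a=lambda x,y:(np.array([x,y])+.5)/3.75-.5+[300,220]; b=lambda x,y:(np.array([x,y])+.5)/3.75-.5+[190,80]
L=tri([t,s],[a(142,160),b(207,159)]); A=[onplane(t,a(168,72),.058),onplane(t,a(116,250),.058)];B=[onplane(s,b(284,132),.058),onplane(s,b(127,189),.058)]
an=lambda d:np.degrees(np.arctan2(d[1],d[0]))%180-180
print(L,an(A[0]-A[1]),an(B[0]-B[1]),sum(A)/2,sum(B)/2)
for o in((68,183),): pass
xy=(sum(A)+sum(B))[:2]/4; psi=an(A[0]-A[1]+B[1]*0); print(xy,psi)
E
python3 m.py
python3 - <<'E'
from rob import *
for xy in ([.352,-.208],[.36,-.205]):
    for z in (.022,.2): print(inverse_kinematics(P(xy,z),down(160)))
E
```

```text
[ 0.3526609  -0.21220454  0.05486803] -16.87819285739741 -18.547934673377085 [ 0.35235686 -0.2113336   0.058     ] [ 0.35608919 -0.20970695  0.058     ]
[ 0.35422302 -0.21052027] -16.87819285739741
[-4.54287068e-02  1.84891191e-01 -8.15106963e-01 -4.44089210e-16
 -5.70798174e-01 -1.87443347e+00]
[-4.54287068e-02 -7.77016484e-02 -5.73484124e-01 -4.44089210e-16
 -1.07501385e+00 -1.87443347e+00]
[-3.62995135e-02  1.92879229e-01 -8.03526682e-01 -4.44089210e-16
 -5.74390415e-01 -1.88356266e+00]
[-3.62995135e-02 -6.70853008e-02 -5.64000978e-01 -4.44089210e-16
 -1.07388065e+00 -1.88356266e+00]
```

Run:
```python
from rob import *
place([.3545,-.2105],-17.7,-.016)
set_joints([-0.966,0.359,0.012,0,-1.224,-0.288]); shot(3)
t=load("top3.npz"); crop(t,140,120,266,170,"pics/t3.png",3)
```

```text
down t 31.1 p [ 0.3549 -0.2105  0.0224] F [ 0.2 -0.2 -0.2] w 0.0876
grip t 31.9 p [ 0.3546 -0.2105  0.022 ] F [0.5 0.9 0.4] w 0.0398
lift t 33.2 p [ 0.3539 -0.2104  0.1991] F [ 0.1 -0.1 -1.8] w 0.0397
near t 36.1 p [0.5997 0.1666 0.0509] F [ 0.8  0.4 -1.9] w 0.0397
True
placed t 36.8 p [0.5988 0.1663 0.0279] F [-0.6 -0.3  2.9] w 0.0397
off t 39.2 p [0.5985 0.1662 0.2189] F [-0.3 -0.  -0.3] w 0.0877
```

View pics/t3.png

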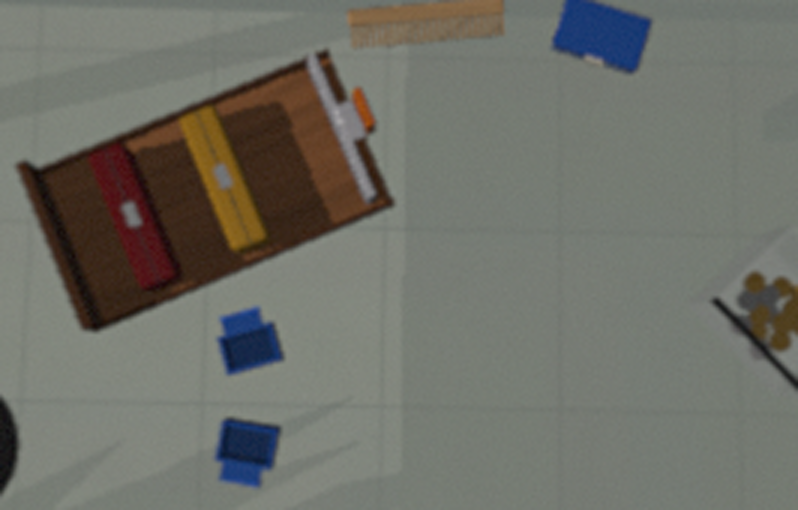

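Both cases stand crosswise between the rails. Now I slide the stop up.

Run:
```python
from rob import *
tab=rack(0,-.172)
above(tab,YAW); move_straight(P(tab,.078),rate=.1,f_stop=10); grasp(25); st("grip")
for i in range(3):
    hit=move_straight(P(rack(0,.040),.078),rate=.05,f_stop=15)
    y=(R.from_euler("z",-YAW,degrees=True).as_matrix()[:2,:2]@(np.array(current_position()[:2])-O))[1]; st(f"hit {hit} y {y:.4f}")
    if not hit or y>.03: break
hit=move_straight(P(rack(0,.060),.078),rate=.02,f_stop=14)
y=(R.from_euler("z",-YAW,degrees=True).as_matrix()[:2,:2]@(np.array(current_position()[:2])-O))[1]; st(f"hit {hit} y {y:.4f}")
```

```text
grip t 48.0 p [0.6625 0.0245 0.078 ] F [-2.7  4.9  1. ] w 0.0097
hit False y 0.0401 t 52.4 p [0.5755 0.2173 0.0779] F [-2.6 -4.4  1.5] w 0.0099
hit True y 0.0487 t 53.0 p [0.5719 0.2251 0.078 ] F [ 0.8 -1.7  2.4] w 0.0098
```

Run:
```python
from rob import *
let_go(); move_straight(P(current_position()[:2],.24)); st()
set_joints([-0.966,0.359,0.012,0,-1.224,-0.288]); shot(4)
t=load("top4.npz"); s=load("scene4.npz")
crop(t,140,130,150,120,"pics/a.png",4); crop(s,210,180,150,120,"pics/b.png",4)
A,B=cv2.imread("pics/a.png"),cv2.imread("pics/b.png")
cv2.imwrite("pics/t4.png",cv2.resize(np.hstack([A[:,:400],B[:, :]]),None,fx=.8,fy=.8))
```

```text
t 55.6 p [0.5705 0.2233 0.2389] F [ 1.5  0.2 -1.2] w 0.0876
```

View pics/t4.png

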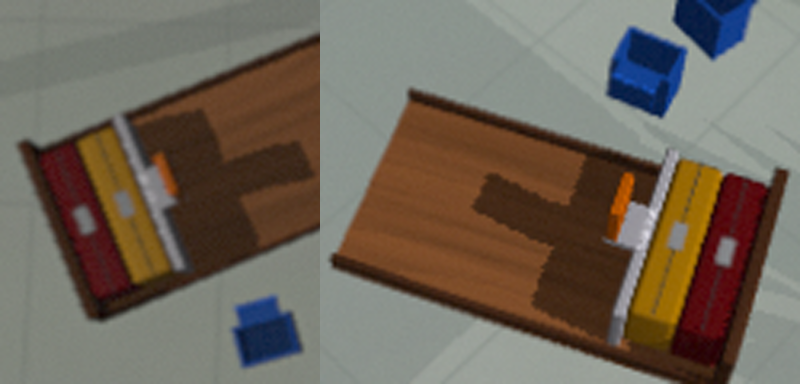

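The row is tight with stop, yellow, red and wall in contact, and the cup is untouched. Next I check the centring numerically and then hang the cup.

Run:
```python
from rob import *
t=load("top4.npz"); s=load("scene4.npz")
a=lambda x,y:(np.array([x,y])+.5)/3.2-.5+[140,130]; b=lambda x,y:(np.array([x-320,y])+.5)/3.2-.5+[210,180]
M=R.from_euler("z",-YAW,degrees=True).as_matrix()[:2,:2]
for u,v in (((85,220),(727,252)),((123,204),(677,236))): 
    p=tri([t,s],[a(*u),b(*v)]); print(p,M@(p[:2]-O), M@(onplane(t,a(*u),.062)[:2]-O),M@(onplane(s,b(*v),.062)[:2]-O))
cup=[.4252,.1325]; psi=16.4
above(cup,psi); move_straight(P(cup,.018),rate=.12,f_stop=10); st("down")
grasp(12); st("grip"); move_straight(P(cup,.2)); st("lift")
shot(5)
```

```text
[0.53332688 0.30650672 0.06121234] [-0.00276703  0.13872901] [-0.00269635  0.13749364] [-0.00265474  0.13979801]
[0.5499587  0.26989259 0.0629378 ] [-0.0025356  0.0985151] [-0.00249544  0.09925207] [-0.00287384  0.09788945]
down t 63.6 p [0.4255 0.1328 0.0185] F [-0.  -0.5 -0. ] w 0.0878
grip t 64.2 p [0.4253 0.1326 0.0181] F [-0.1  0.5  0.8] w 0.056
lift t 65.6 p [0.4247 0.1322 0.1991] F [-0.  -0.3 -1.2] w 0.056
```

Run:
```python
from rob import *
import importlib,io,contextlib
with contextlib.redirect_stdout(io.StringIO()): import fit
from fit import t,s,tb,sb
T=[onplane(t,tb(*u),.095)[:2] for u in((491,99),(651,263))]; S=[onplane(s,sb(*u),.095)[:2] for u in((208,192),(226,53))]
m=np.mean(T+S,0); print(T,S,m)
d=(T[0]-T[1])+(S[0]-S[1]); yaw=np.degrees(np.arctan2(d[1],d[0]))-90; print(yaw)
ex=np.array([np.cos(np.radians(yaw)),np.sin(np.radians(yaw))])
q=m-.027*ex; print(q)
np.savez("bin.npz",m=m,yaw=yaw,q=q)
above(q-.03*ex,yaw,.2); move_straight(P(q,.115)); st(); shot(6)
t6=load("top6.npz"); s6=load("scene6.npz")
crop(t6,340,190,110,100,"pics/a.png",5); crop(s6,140,80,80,100,"pics/b.png",5)
c=np.hstack([cv2.imread("pics/a.png"),cv2.imread("pics/b.png")]); print(c.shape)
cv2.imwrite("pics/c6.png",cv2.resize(c,None,fx=.8,fy=.8))
```

```text
[array([ 0.4806126 , -0.32234642]), array([ 0.3877296 , -0.41261627])] [array([ 0.48478276, -0.31775224]), array([ 0.39153872, -0.41045852])] [ 0.43616592 -0.36579336]
-45.489103345023686
[ 0.41723771 -0.3465392 ]
 t 68.1 p [ 0.4177 -0.3464  0.1156] F [-0.  -0.3 -1. ] w 0.0562
(500, 950, 3)
```

View pics/c6.png

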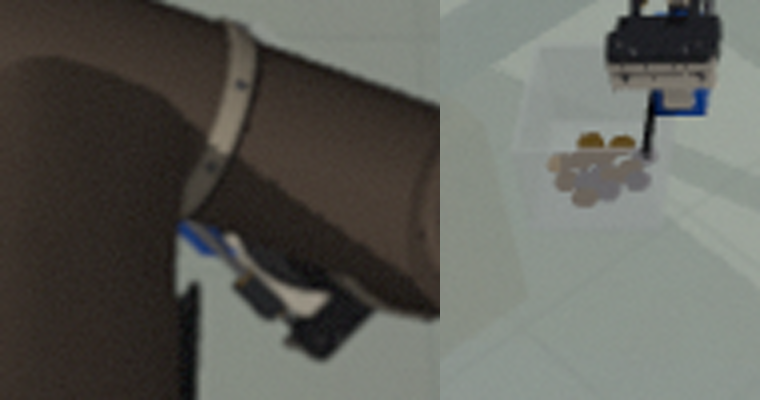

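The arm hides most of the view, but the height at which contact occurs will tell the cases apart: 0.113 m for the body on the rim, 0.077 m for the leg on the rim, and 0.057 m for seated.

Run:
```python
from rob import *
q=np.load("bin.npz")["q"]
hit=move_straight(P(q,.05),rate=.03,f_stop=5); st(f"hit {hit}")
```

```text
hit True t 70.0 p [ 0.4176 -0.3468  0.0561] F [ 1.2 -1.9  1.5] w 0.0558
```

Run:
```python
from rob import *
b=np.load("bin.npz"); q=b["q"]; ex=np.array([np.cos(np.radians(b["yaw"])),np.sin(np.radians(b["yaw"]))])
dist=lambda: round(float((np.array(current_position()[:2])-q)@ex),4)
move_straight(P(q,.06),rate=.03); st()
h1=move_straight(P(q-.010*ex,.06),rate=.015,f_stop=4); d1=dist(); st()
h2=move_straight(P(q+.010*ex,.06),rate=.015,f_stop=4); 
if dist()<d1+.004: h2=move_straight(P(q+.010*ex,.06),rate=.015,f_stop=4)
d2=dist(); st(); print(h1,d1,h2,d2)
c=q+ex*(d1+d2)/2
move_straight(P(c,.06),rate=.02); move_straight(P(c,.0565),rate=.02,f_stop=4); st()
```

```text
t 70.3 p [ 0.4171 -0.3464  0.0601] F [ 0.8  0.  -0.7] w 0.0561
 t 70.7 p [ 0.4138 -0.3429  0.0598] F [ 1.9 -0.8 -0.1] w 0.0557
 t 71.3 p [ 0.4189 -0.3487  0.059 ] F [ 0.2  0.6 -1. ] w 0.0558
True -0.005 True 0.0027
 t 72.0 p [ 0.4164 -0.3457  0.0563] F [ 0.5  0.8 -0.9] w 0.0561
```

Contact on both sides, with about 8 mm of play, confirms the rim is inside the hook slot. I release.

Run:
```python
from rob import *
let_go(); st(); move_straight(P(current_position()[:2],.25),rate=.08); st()
set_joints([0.3,0.2,-0.2,0,-1.4,-1.5]); dwell(.5); shot(7)
t=load("top7.npz"); s=load("scene7.npz")
crop(t,340,190,90,100,"pics/a.png",5); crop(s,140,80,70,100,"pics/b.png",5)
c=np.hstack([cv2.imread("pics/a.png"),cv2.imread("pics/b.png")]); cv2.imwrite("pics/c7.png",c)
cv2.imwrite("pics/s7.png",cv2.resize(s["pixels"][:,:,::-1],(800,600)))
```

```text
t 72.8 p [ 0.4164 -0.3457  0.0565] F [-0.7 -0.1 -0.3] w 0.0877
 t 75.3 p [ 0.4163 -0.3457  0.2497] F [0.1 0.1 1.3] w 0.0875
```

View pics/c7.png

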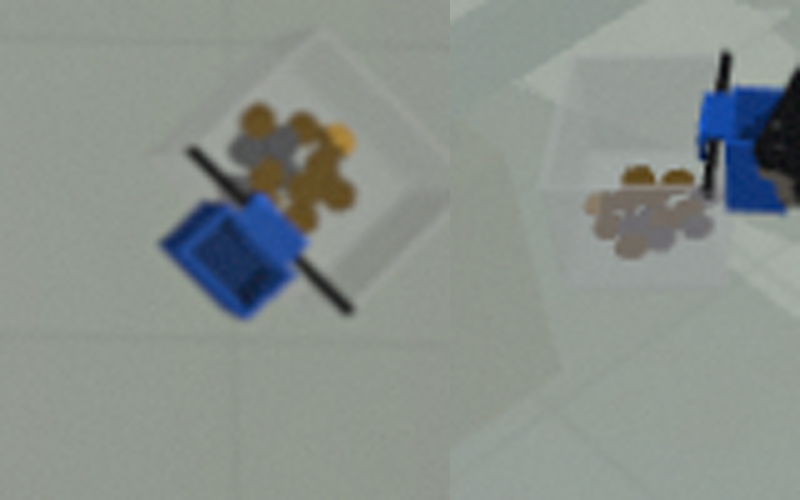

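View pics/s7.png

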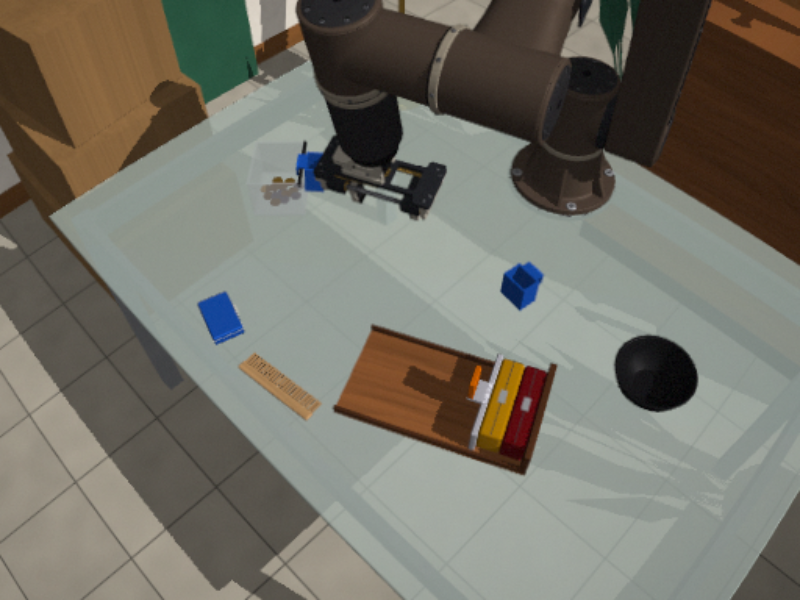

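The cup hangs by its hook on the outside of the rim. The row is snug, the other things have not moved, and the arm is clear.

```bash
python3 -c "
from bench import *
print(sign_off(),current_clock())"
```

```text
the job is handed in; nothing more can be done
the job is handed in; nothing more can be done
```

The job is handed in: the red and yellow cases (the only two present) sit snug between the stop and the end wall, and the blue cup hangs by its hook on the outside of the bin's black-edged rim; the bowl, tin and comb were left alone.

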